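Trip-test the earth-leakage switch on the dental counter

ROBOT

A 6-joint arm with a two-finger parallel gripper is mounted at the origin on the work surface. World frame = base frame: x ahead of the robot, y to its left, z up, the work surface at z = 0. Lengths are in mm, angles in rad, forces in N, time in s.
With the tool pointing down it reaches from about 275 to 1000 mm from the base axis. Payload 8.4 kg.
Tool frame: the origin (TCP) lies midway between the tips of the shut fingers; the grasp point (between the pads) lies 19 mm behind it; z points along the fingers, y is the line along which they close (so a half turn about z gives the same grasp; the last joint's range is limited). The gripper opens to 85 mm and grips with 20 to 120 N. Pads are 22 mm wide; open, the fingers measure 114 mm over their backs; the gripper's body (76 mm by 85 mm) begins 54 mm behind the grasp point. The pads swing forward as they close: fully open they stand 13 mm farther back than shut.
Start: joints at [-1.245, 0.353, 1.633, -0, 1.155, -0.002], TCP at [201.224, -591.724, 231.281] pointing down, gripper open.
Joint ranges: [-2.63, 2.63], [-0.92, 2.1], [0.06, 2.66], [-1.3, 4.44], [0, 2.69], [-3.02, 3.02]. Speed limits (rad/s): [2.22, 2.22, 2.79, 3.14, 3.14, 3.14].

INTERFACE

Orientations are given as [roll, pitch, yaw] about the fixed x, y, z axes, in that order (R = Rz(yaw) Ry(pitch) Rx(roll)).
In Python, from rig import r, cams gives the robot as it stands. The module is installed in compiled form; this text tells all that it offers.
- The arm moves only by the tool send_rows, never from a script. Its argument "targets" is one flat list of numbers, 7 for each row, row after row: the shift along the tool's x, y, z in m, then the turn, a rotation vector about the tool's x, y, z in rad, then the opening, from -1 (shut) to 1 (fully open). In form: [tx, ty, tz, wx, wy, wz, fingers, tx, ty, tz, wx, wy, wz, fingers, ...]. A call has 1 to 12 rows; each row is the pose to reach, as a shift and turn from the pose commanded when the call began, along the tool's axes at that moment; what a row does not reach only later rows make up. A row lasts 1/12 s, in which the tool goes at most 41.7 mm and 7.16 degrees, less where a joint would pass 70% of its speed; a pose out of reach is approached as far as the arm can. A call with a gripper value outside its range is refused whole. The fingers move at their own pace and stop on an object; "grip_force" is the grip in N (left out, the last holds). Time passes only in rows, so rows that repeat a pose let the fingers close. It gives the time, the measured TCP pose, the force, the opening and the grip force at its end, in the units of the state.
- r.sense(): the state, without advancing time (a new reading comes with each control period).
- cams.grab_frame(name): name is "scene" or "top" or "wrist"; returns a dict with "color" (384x512x3 uint8, blue, green, red), "fx", "fy", "cx", "cy" (pixels), "xyz" and "attitude" of the camera in the world. Camera axes: x right, y down, z forward; pixel columns grow to the right and rows downward; lengths in mm; the calibration is good to about 2 mm. A picture is of the moment at which its call begins. There is no depth.
- r.sign_off(): hands the job in; it is judged then, once.
The state is a dict: "clock": time; "qpos": joint angles; "qvel": joint speeds; "joint_efforts": joint torques, N m; "eef_pos": TCP position; "tcp_rot": TCP orientation; "contact_force": force on the tool from outside, world axes, zero at the start; "wrist_torque": the same for the moment, N m; "opening": opening from 0.0 (shut) to 1.0 (fully open); "grasp_force": force on a finger pad.
Only numpy, scipy, OpenCV 4.12 (cv2) and the standard library are available. Lean on these libraries where they do the work, as an engineer would, in place of code of your own. Each camera call takes 0.05 s, during which the arm holds its last target. There are 200 camera calls.

TASK

Do the safety check of the earth-leakage trip unit on the counter: press its round test button until the T-handled lever drops, then lift the lever back up by its crossbar until it catches and stays up by itself, with the button fully out again. Press and lift firmly but do not force either of them, and do not disturb the things standing around the unit.

Things in the scene. Friction and masses are not known exactly. Their poses are not given: they have to be found in the camera images.
- trip_unit: White sloped housing fixed to the counter, 160 mm deep (x), 220 mm wide (y); origin: centre of its underside, z up, its low front faces its own -x. Its panel rises from 60 mm at the front edge to 118 mm at the back (20 degrees); outward normal (-0.342, 0, 0.940). On it: round test button on the -y half, lever on the +y half, two small fixed rockers and a lamp near the back edge.
- test_top (a point): Centre of the face of the test button: a round black cap 36 mm in diameter, standing 28 mm out of the panel, in a steel collar 52 mm wide and 6 mm high. When out it is at about (-0.010, -0.065, 0.115) in the unit's frame. It is pressed along the panel's inward normal; this point moves with it.
- test (a joint): How far the test button is pressed: 0 m = out, 0.019 m = end of travel. It springs back. First it has free play (1 to 2 N) of 0 to 11 mm, differing from unit to unit and not to be seen from outside; then it stiffens by 2.5 N per mm from about 4 N. Some 2 to 3 mm into the stiff part, at 5 to 11 N, the lever drops; a press of 14 N always does it, over 20 N is too much.
- lever_pivot (a point): Fixed point on the lever's hinge axis in the middle of the lever; the axis is parallel to the unit's y axis. In the unit's frame it is at (0.015, 0.050, 0.107).
- lever_bar (a point): Centre of the lever's crossbar: black, round, 18 mm in diameter, 90 mm long, parallel to the unit's y axis, 110 mm from the pivot on one steel rod (12 mm in diameter) that joins it at its middle. Moves with the lever: in the unit's frame (0.030, 0.050, 0.216) when up, (-0.065, 0.050, 0.183) when dropped.
- lever (a joint): Lever angle: 0 = up (8 degrees back of vertical), held by a catch; grows as it swings down to the front, 0.95 rad = dropped. A spring pulls it down: lifting takes 3 to 5 N at the bar at first, up to 10 N just before 0, past the catch. Lift past 0, to about -0.03, to engage the catch; rigid stop at -0.045, over 25 N there is too much. Let go earlier, it drops again.
- tumbler: Bystander: clear glass tumbler, 72 mm wide and 90 mm high, standing left (+y) of the unit; origin at the centre of its underside.
- bottle: Bystander: white plastic bottle, 52 mm wide and 130 mm high, left (+y) of the unit; origin at the centre of its underside.
- bur_case: Bystander: flat metal case of burs, 150 x 85 x 43 mm, right (-y) of the unit; origin at the centre of its underside.
- probe: Bystander: steel hand instrument, 150 mm long and 10 mm thick, lying in front of the unit; origin under its middle.
- file_box: Bystander: small blue box, 90 x 55 x 23 mm, in front of the unit; origin at the centre of its underside.

How it is judged (in metres and radians):
On the way:
1. the lever has dropped, with nothing of the robot touching it (value of joint lever above 0.85 rad and not (contact force between any of the fingers, the arm and lever above 0.5 N)), for 0.2 s.
At the end, for the whole second after the job is handed in: The lever stands up by itself, caught (within 0.03 rad of 0 and at rest), and the test button is fully out (less than 1.5 mm in) (value of joint lever between -0.03 and 0.03 rad and velocity of joint lever between -0.05 and 0.05 rad/s and value of joint test below 0.0015 m); the robot touches nothing.
It fails at once if the test button pressed with more than 20 N (contact force between any of the fingers, the arm and test above 20 N).
It fails at once if the lever pushed with more than 25 N (contact force between any of the fingers, the arm and lever above 25 N).
It fails at once if one of the bystanders moved by more than 30 mm (distance of any of tumbler, bottle, bur_case, probe, file_box from where it was at the start of the episode above 0.03 m).
It also fails if it takes over 42 s, if anything falls off the work surface, if the arm or the gripper's body presses on something with over 40 N, if the wrist force passes 120 N, or if a joint passes its speed limit or range.

## Working session

There is one attempt and no reset: what is moved stays moved. The work goes in short steps, Python scripts to look and compute and a tool call to move; the robot and the scene stay as the last step left them, time stands still between calls to the robot, and variables do not carry over. Pictures are saved under pics/ and viewed, at most 10 in all, crops included, and the job is handed in when it is done.

Besides the shell and the picture viewer there is one more tool, called after "Call:" by a JSON object that holds its "method" and its "body". send_rows: Moves the arm, as the interface text tells. Its arguments: {"type":"object","properties":{"targets":{"type":"array"},"grip_force":{"type":"number"}},"required":["targets"]}

```bash
mkdir -p pics; python3 - <<'E'
from rig import r,cams
import cv2,pickle
d={n:cams.grab_frame(n) for n in("scene","top")}
pickle.dump(d,open('f.pkl','wb'))
for n in d:
    cv2.imwrite(f'pics/{n}0.png',d[n]['color']); print(n,{k:v for k,v in d[n].items() if k!='color'})
print(r.sense())
E
```

```text
scene {'fx': 356.6800880524861, 'fy': 356.6800880524861, 'cx': 261.77310982626256, 'cy': 193.48326743518757, 'xyz': array([ 955.99242263, -261.50538566,  918.7643189 ]), 'attitude': array([-2.57613167, -0.01012849,  0.93813407])}
top {'fx': 488.1812827058084, 'fy': 488.1812827058084, 'cx': 248.2641655245582, 'cy': 190.18048637697797, 'xyz': array([ 430.11745871,   52.78905465, 1185.46631178]), 'attitude': array([-3.03127952e+00,  5.08259668e-04, -1.54042673e+00])}
{'clock': 0.1, 'qpos': array([-1.24539815e+00,  3.53588353e-01,  1.63405518e+00, -3.84609735e-05,
        1.15521165e+00, -2.43487989e-03]), 'qvel': array([ 0.00021234, -0.00248041, -0.00183021, -0.00082475,  0.00053258,
        0.00202518]), 'joint_efforts': array([ 4.77341430e-06, -6.06355762e+01, -3.42817390e+01, -1.90192668e-05,
        3.94665753e-03,  2.58604581e-05]), 'eef_pos': array([ 201.07584813, -591.3180406 ,  230.63281195]), 'tcp_rot': array([-3.14033005e+00,  3.20933724e-05,  3.27848623e-01]), 'contact_force': array([-0.07088808,  0.13528825, -0.64783355]), 'wrist_torque': array([0.02782279, 0.00666496, 0.03195888]), 'grasp_force': 0.0, 'opening': 0.9986099552877146}
```

View pics/scene0.png

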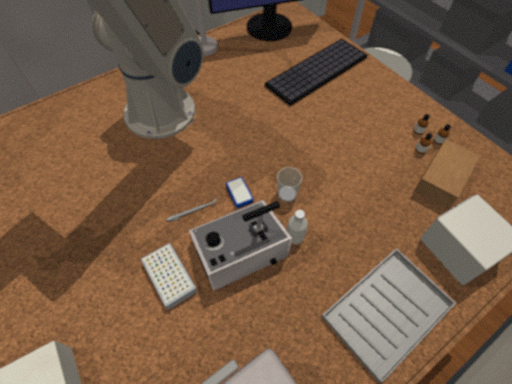

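View pics/top0.png

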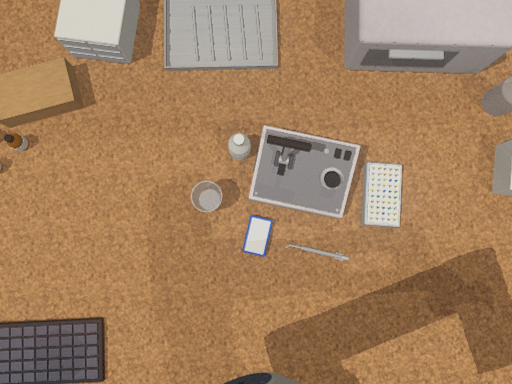

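The scene view shows the unit at about (240,240), its button at (213,240) and the bar at (262,211). In the top view the button is at (332,179), the bar at (289,143) and the housing corners near (266,128), (358,146), (343,215) and (252,199). Next I'll refine these.

```bash
cat > h.py <<'E'
import numpy as np,cv2,pickle
from scipy.spatial.transform import Rotation as R
def ray(f,p):
    d=R.from_euler('xyz',f['attitude']).as_matrix()@[(p[0]-f['cx'])/f['fx'],(p[1]-f['cy'])/f['fy'],1]
    return f['xyz'],d
def onz(f,p,z):
    o,d=ray(f,p); return o+d*(z-o[2])/d[2]
def proj(f,X):
    c=R.from_euler('xyz',f['attitude']).as_matrix().T@(np.asarray(X)-f['xyz'])
    return np.array([f['cx']+f['fx']*c[0]/c[2],f['cy']+f['fy']*c[1]/c[2]])
E
python3 - <<'E'
from h import *
d=pickle.load(open('f.pkl','rb'))
for n,(x0,y0,x1,y1) in dict(top=(235,115,375,230),scene=(180,190,310,295)).items():
    im=d[n]['color'][y0:y1,x0:x1]
    g=im.max(2); m=(g<50).astype('uint8')
    k,l,s,c=cv2.connectedComponentsWithStats(m)
    for i in range(1,k):
        if s[i,4]>25: print(n,s[i],c[i]+[x0,y0])
    cv2.imwrite(f'pics/c_{n}.png',cv2.resize(im,None,fx=5,fy=5,interpolation=cv2.INTER_CUBIC))
a=cv2.imread('pics/c_top.png')
E
```

```text
scene [ 63  12  37  19 246] [260.4796748  211.06504065]
scene [70 37 17 14 98] [259.84693878 233.43877551]
scene [ 26  42  14  15 160] [212.61875 238.95   ]
scene [39 65  6  7 29] [221.55172414 257.93103448]
scene [30 69  7  7 32] [213.09375 261.8125 ]
scene [90 68  7  7 33] [273. 261.]
```

View pics/c_top.png

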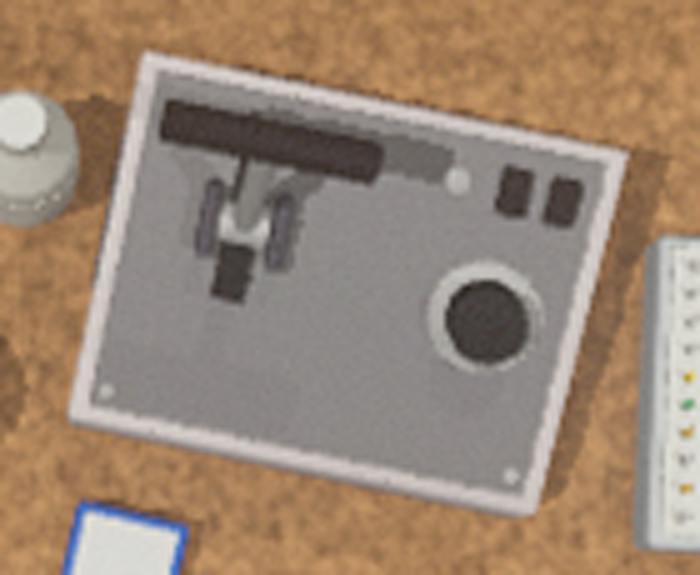

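View pics/c_scene.png

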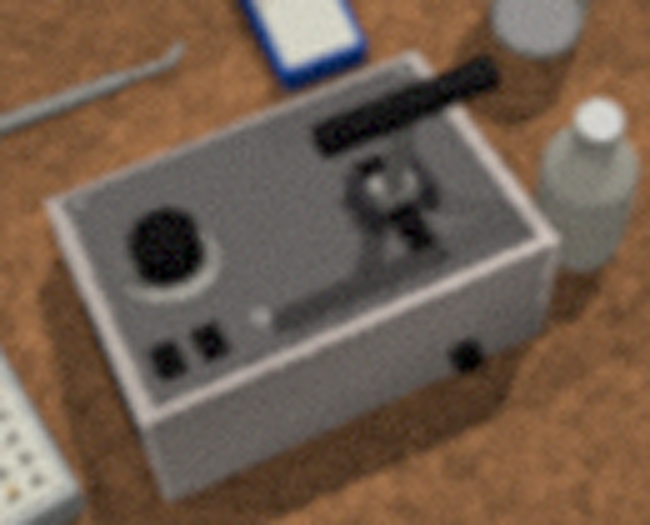

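The enlarged crops show all four housing corners, the button and the bar clearly in both views: top bar centre (289.4,143.4) and cap (332.4,179.2); scene bar centre (261,211.4). I'll fit the pose next.

```bash
cat >> h.py <<'E'
def toW(P,X):
    c,s=np.cos(P[2]),np.sin(P[2]); X=np.asarray(X,float)
    return np.array([P[0]+c*X[0]-s*X[1],P[1]+s*X[0]+c*X[1],X[2]])
def step(s,P,pos,tilt,roll=0):
    """relative row from sensed state s to unit-frame pos with tool z tilted by deg toward unit +x"""
    t=np.radians(tilt); z=[np.sin(t),0,-np.cos(t)]
    y=[0,1,0]  # closing axis = unit y (sign by roll)
    Rl=np.array([np.cross(y,z),y,z]).T@R.from_euler('z',roll,degrees=True).as_matrix()
    Rw=R.from_euler('z',P[2]).as_matrix()@Rl
    R0=R.from_euler('xyz',s['tcp_rot']).as_matrix()
    return np.round(R0.T@(toW(P,pos)-s['eef_pos'])/1000,4),np.round(R.from_matrix(R0.T@Rw).as_rotvec(),3)
E
python3 - <<'E'
from h import *
from scipy.optimize import least_squares
from rig import r
d=pickle.load(open('f.pkl','rb'))
C=dict(bl=(80,110,118),br=(80,-110,118),fr=(-80,-110,60),fl=(-80,110,60),bar=(30,50,216),cap=(-10,-65,115))
O=[('top','bl',264.4,126),('top','br',360.2,145.4),('top','fr',341.6,217.8),('top','fl',249.4,199),('top','bar',289.4,143.4),('top','cap',332.4,179.2),
('scene','fl',262.6,200.6),('scene','fr',190,230.8),('scene','br',210,273),('scene','bl',291.2,238),('scene','bar',261,211.4)]
def res(P): return np.concatenate([proj(d[n],toW(P,C[k]))-[u-.4,v-.4] for n,k,u,v in O])
s=least_squares(res,[450,-50,0.0],loss='soft_l1',x_scale=[10,10,.1]); P=s.x
print(P,res(P).round(1).reshape(-1,2).tolist()); np.save('P.npy',P)
st=r.sense()
n=np.array([-.342,0,.94]); b=np.array(C['cap'])
for rl in(0,180,90,-90): print(rl,step(st,P,b+n*60,20,rl),step(st,P,b+n*8,20,rl))
print('cap',toW(P,b),'bar',toW(P,C['bar']))
for k,p,z in(('bottle',(239,140),130),('tumbler',(207,196),45)): print(k,onz(d['top'],p,z))
E
```

```text
[ 5.97697995e+02 -6.56795133e+01 -1.77090625e-01] [[-1.0, -0.7], [0.1, -0.1], [0.4, -0.6], [-0.8, -1.4], [-0.5, -0.2], [0.2, 1.4], [-0.1, -0.7], [-1.4, -0.4], [-2.0, 2.0], [0.1, -0.6], [-0.1, -0.3]]
0 (array([ 0.4866, -0.3277,  0.0596]), array([-0.459, -0.12 , -2.602])) (array([ 0.5022, -0.3191,  0.1085]), array([-0.459, -0.12 , -2.602]))
180 (array([ 0.4866, -0.3277,  0.0596]), array([-0.089,  0.342,  0.5  ])) (array([ 0.5022, -0.3191,  0.1085]), array([-0.089,  0.342,  0.5  ]))
90 (array([ 0.4866, -0.3277,  0.0596]), array([-0.316,  0.185, -1.055])) (array([ 0.5022, -0.3191,  0.1085]), array([-0.316,  0.185, -1.055]))
-90 (array([ 0.4866, -0.3277,  0.0596]), array([0.213, 0.363, 2.051])) (array([ 0.5022, -0.3191,  0.1085]), array([0.213, 0.363, 2.051]))
cap [ 576.40357153 -127.90127428  115.        ] bar [636.03712891 -21.74648713 216.        ]
bottle [657.37363024  80.6232077  130.        ]
tumbler [539.68881825 153.60758296  45.        ]
```

Call:
{"method": "send_rows", "body": {"targets": [0.487,-0.328,0.06,-0.089,0.342,0.5,-1,0.487,-0.328,0.06,-0.089,0.342,0.5,-1,0.487,-0.328,0.06,-0.089,0.342,0.5,-1,0.487,-0.328,0.06,-0.089,0.342,0.5,-1,0.487,-0.328,0.06,-0.089,0.342,0.5,-1,0.487,-0.328,0.06,-0.089,0.342,0.5,-1,0.487,-0.328,0.06,-0.089,0.342,0.5,-1,0.487,-0.328,0.06,-0.089,0.342,0.5,-1,0.487,-0.328,0.06,-0.089,0.342,0.5,-1,0.487,-0.328,0.06,-0.089,0.342,0.5,-1,0.487,-0.328,0.06,-0.089,0.342,0.5,-1,0.487,-0.328,0.06,-0.089,0.342,0.5,-1], "grip_force": 30}}

```text
clock: 1.1
eef_pos: [503.1, -193.9, 180.4]
tcp_rot: [3.141, -0.35, -0.177]
contact_force: [-0.2, -1.1, -0.4]
opening: 0.002
grasp_force: 0.0
```

```bash
cat > rel.py <<'E'
import sys
from h import *
from rig import r
P=np.load('P.npy'); s=r.sense(); a=list(map(float,sys.argv[1:]))
for i in range(0,len(a),4): print(*step(s,P,a[i:i+3],a[i+3],180))
Rw=R.from_euler('z',P[2]).as_matrix()
print('t',s['clock'],'unitpos',(Rw.T@(s['eef_pos']-[P[0],P[1],0])).round(1),'F unit',(Rw.T@s['contact_force']).round(2),'open',s['opening'])
E
python3 rel.py -30.5 -65 171.4 20 -13.4 -65 124.4 20
```

```text
[ 0.0345 -0.0779  0.0221] [ 0.001 -0.001 -0.   ]
[ 0.0344 -0.0779  0.0721] [ 0.001 -0.001 -0.   ]
t 1.1 unitpos [ -70.5 -142.8  180.4] F unit [ 0.03 -1.13 -0.36] open 0.001995351155241324
```

Call:
{"method": "send_rows", "body": {"targets": [0,0,0,0,0,0,-1,0,0,0,0,0,0,-1,0,0,0,0,0,0,-1]}}

```text
clock: 1.35
eef_pos: [502.1, -195.5, 180.1]
tcp_rot: [3.141, -0.349, -0.176]
contact_force: [0.0, -1.0, -1.5]
opening: 0.005
grasp_force: 0.0
```

```bash
python3 rel.py -30.5 -65 171.4 20 -13.4 -65 124.4 20
```

```text
[ 0.0354 -0.0796  0.0221] [0.    0.    0.001]
[ 0.0354 -0.0796  0.0721] [0.    0.    0.001]
t 1.35 unitpos [ -71.3 -144.6  180.1] F unit [ 0.19 -0.93 -1.54] open 0.0048269711450217275
```

Call:
{"method": "send_rows", "body": {"targets": [0.035,-0.08,0.02,0,0,0,-1,0.035,-0.08,0.02,0,0,0,-1,0.035,-0.08,0.02,0,0,0,-1,0.035,-0.08,0.072,0,0,0,-1,0.035,-0.08,0.072,0,0,0,-1,0.035,-0.08,0.072,0,0,0,-1,0.035,-0.08,0.072,0,0,0,-1]}}

```text
clock: 1.93
eef_pos: [571.7, -128.6, 124.1]
tcp_rot: [3.141, -0.347, -0.179]
contact_force: [-0.0, -0.2, -0.0]
opening: -0.001
grasp_force: 0.0
```

```bash
python3 rel.py -10 -65 115 20; python3 - <<'E'
from h import *
from rig import cams
a=cams.grab_frame('top')['color'][105:235,225:385]
b=cams.grab_frame('scene')['color'][180:310,160:320]
cv2.imwrite('pics/p2.png',cv2.resize(np.hstack([a,b]),None,fx=2.5,fy=2.5,interpolation=cv2.INTER_CUBIC))
E
```

```text
[ 0.0011 -0.0015  0.0101] [ 0.001  0.002 -0.002]
t 1.9333 unitpos [-14.5 -66.5 124.1] F unit [-0.01 -0.2  -0.04] open -0.0012161103804503933
```

View pics/p2.png

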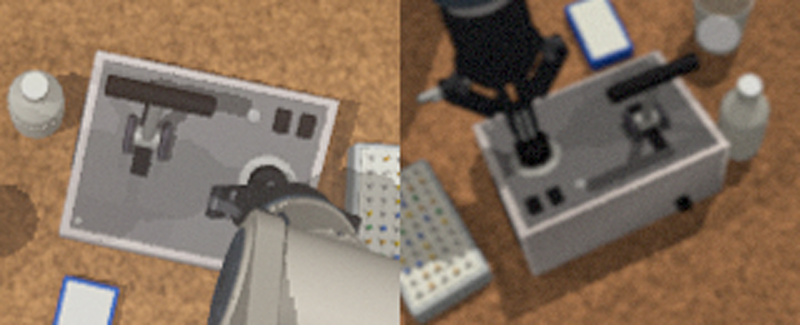

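The fingertips stand over the button cap (right half, about (530,145)) and the lever is still up. I'll press in small steps.

Call:
{"method": "send_rows", "body": {"targets": [0.001,-0.001,0.004,0,0,0,-1,0.001,-0.001,0.008,0,0,0,-1,0.001,-0.001,0.01,0,0,0,-1,0.001,-0.001,0.012,0,0,0,-1,0.001,-0.001,0.012,0,0,0,-1]}}

```text
clock: 2.45
eef_pos: [578.4, -127.3, 113.9]
tcp_rot: [3.141, -0.35, -0.177]
contact_force: [-1.5, 0.0, 3.6]
opening: -0.003
grasp_force: 2.3
```

```bash
python3 rel.py -10 -65 115 20
```

```text
[-0.0014  0.001  -0.0017] [ 0.001 -0.001 -0.   ]
t 2.45 unitpos [ -8.1 -64.  113.9] F unit [-1.51 -0.23  3.58] open -0.002733445990104858
```

Call:
{"method": "send_rows", "body": {"targets": [0,0,0.001,0,0,0,-1,0,0,0.001,0,0,0,-1,0,0,0.001,0,0,0,-1]}}

```text
clock: 2.7
eef_pos: [578.8, -127.3, 113.3]
tcp_rot: [3.141, -0.35, -0.177]
contact_force: [-3.7, -0.6, 6.6]
opening: -0.001
grasp_force: 3.7
```

Call:
{"method": "send_rows", "body": {"targets": [0,0,0.001,0,0,0,-1,0,0,0.001,0,0,0,-1,0,0,0.001,0,0,0,-1]}}

```text
clock: 2.95
eef_pos: [579.0, -127.3, 112.4]
tcp_rot: [3.141, -0.35, -0.177]
contact_force: [-4.9, 0.7, 9.7]
opening: -0.003
grasp_force: 4.8
```

```bash
cat > lev.py <<'E'
from h import *
from rig import cams
P=np.load('P.npy')
for n in('top','scene'):
    f=cams.grab_frame(n); g=f['color'].max(2)
    for nm,X in(('up',(30,50,216)),('down',(-65,50,183))):
        v=[]
        for dy in(-35,-20,20,35):
            u=proj(f,toW(P,(X[0],X[1]+dy,X[2]))).round().astype(int); v.append(int(g[u[1],u[0]]))
        print(n,nm,v)
E
python3 lev.py
```

```text
top up [145, 146, 147, 147]
top down [63, 67, 68, 66]
scene up [66, 102, 160, 89]
scene down [20, 14, 23, 25]
```

The lever has dropped: both views now show the bar at its dropped position. I'll retract and go round to the front of the bar.

Call:
{"method": "send_rows", "body": {"targets": [0,0,-0.03,0,0,0,-1,0,0,-0.06,0,0,0,-1,0,0,-0.08,0,0,0,-1,0,0,-0.08,0,0,0,-1]}}

```text
clock: 3.38
eef_pos: [552.9, -122.6, 190.9]
tcp_rot: [3.141, -0.355, -0.177]
contact_force: [1.0, -0.2, 0.5]
opening: -0.005
grasp_force: 0.0
```

```bash
python3 rel.py -131 -65 216 35  -131 50 216 35 -85 50 150.6 35; python3 lev.py
```

```text
[-0.0822  0.0012 -0.0572] [0.001 0.256 0.   ]
[-0.0822 -0.1138 -0.0573] [0.001 0.256 0.   ]
[-0.0618 -0.1139  0.02  ] [0.001 0.256 0.   ]
t 3.3833 unitpos [-34.  -63.9 190.9] F unit [1.06 0.   0.49] open -0.004649894396459977
top up [146, 147, 144, 145]
top down [64, 68, 66, 74]
scene up [73, 98, 164, 90]
scene down [28, 23, 25, 30]
```

Call:
{"method": "send_rows", "body": {"targets": [-0.04,0,-0.03,0,0.12,0,-1,-0.08,0,-0.057,0,0.256,0,-1,-0.082,0,-0.057,0,0.256,0,-1,-0.082,0,-0.057,0,0.256,0,-1,-0.082,-0.04,-0.057,0,0.256,0,-1,-0.082,-0.08,-0.057,0,0.256,0,-1,-0.082,-0.114,-0.057,0,0.256,0,-1,-0.082,-0.114,-0.057,0,0.256,0,-1,-0.082,-0.114,-0.057,0,0.256,0,-1]}}

```text
clock: 4.23
eef_pos: [473.0, -10.8, 209.8]
tcp_rot: [3.141, -0.597, -0.177]
contact_force: [0.4, -0.5, 0.2]
opening: -0.003
grasp_force: 0.0
```

```bash
python3 rel.py -131 50 216 35 -85 50 150.6 35
```

```text
[ 0.0046 -0.018  -0.0043] [0.001 0.014 0.   ]
[ 0.0059 -0.018   0.0756] [0.001 0.014 0.   ]
t 4.2333 unitpos [-132.4   32.   209.8] F unit [ 0.49 -0.46  0.25] open -0.003109738655502302
```

Call:
{"method": "send_rows", "body": {"targets": [0,0,0,0,0,0,-1,0,0,0,0,0,0,-1]}}

```text
clock: 4.4
eef_pos: [473.0, -10.1, 209.8]
tcp_rot: [3.14, -0.596, -0.171]
contact_force: [-1.2, -0.2, -1.4]
opening: -0.001
grasp_force: 0.0
```

```bash
python3 rel.py -131 50 216 35 -85 50 150.6 35;python3 - <<'E'
from rig import r
print(r.sense()['qpos'])
E
```

```text
[ 0.0049 -0.0173 -0.0043] [-0.001  0.015  0.005]
[ 0.0062 -0.0172  0.0757] [-0.001  0.015  0.005]
t 4.4 unitpos [-132.5   32.7  209.8] F unit [-1.15 -0.43 -1.44] open -0.0009061883921504818
[ 0.0767644  -0.09252337  2.37237505 -0.47098382  0.31297814  2.22879962]
```

```bash
python3 rel.py -119 50 229 20 -91.7 50 154.1 20
```

```text
[ 0.0221 -0.0172 -0.0083] [-0.001 -0.247  0.005]
[ 0.0026 -0.0172  0.069 ] [-0.001 -0.247  0.005]
t 4.4 unitpos [-132.5   32.7  209.8] F unit [-1.15 -0.43 -1.44] open -0.0009061883921504818
```

Call:
{"method": "send_rows", "body": {"targets": [0.022,0,-0.008,0,-0.12,0.005,-1,0.022,0,-0.008,0,-0.247,0.005,-1,0.022,-0.01,-0.008,0,-0.247,0.005,-1,0.022,-0.017,-0.008,0,-0.247,0.005,-1,0.022,-0.017,-0.008,0,-0.247,0.005,-1,0.022,-0.017,-0.008,0,-0.247,0.005,-1,0.022,-0.017,-0.008,0,-0.247,0.005,-1,0.022,-0.017,-0.008,0,-0.247,0.005,-1]}}

```text
clock: 5.07
eef_pos: [487.9, 2.5, 228.7]
tcp_rot: [-3.141, -0.35, -0.181]
contact_force: [-0.4, -0.7, 0.4]
opening: -0.001
grasp_force: 0.0
```

```bash
python3 rel.py -119 50 229 20 -91.7 50 154.1 20;python3 - <<'E'
from rig import r
print(r.sense()['qpos'])
E
```

```text
[ 0.0011 -0.0022  0.0001] [ 0.    -0.001 -0.004]
[ 0.0011 -0.0023  0.0798] [ 0.    -0.001 -0.004]
t 5.0667 unitpos [-120.1   47.8  228.7] F unit [-0.32 -0.76  0.4 ] open -0.000876388962489975
[ 0.0585452  -0.02706237  2.15546054 -0.12876245  0.67656929  1.8971548 ]
```

Good. Next I'll descend in front of the bar and check by picture.

Call:
{"method": "send_rows", "body": {"targets": [0.001,-0.002,0.03,0,0,0,-1,0.001,-0.002,0.06,0,0,0,-1,0.001,-0.002,0.08,0,0,0,-1,0.001,-0.002,0.08,0,0,0,-1,0.001,-0.002,0.08,0,0,0,-1]}}

```text
clock: 5.48
eef_pos: [516.3, -0.4, 154.0]
tcp_rot: [-3.141, -0.348, -0.181]
contact_force: [-0.4, 0.0, 0.2]
opening: -0.001
grasp_force: 0.0
```

```bash
python3 rel.py -91.7 50 154.1 20; python3 - <<'E'
from h import *
from rig import cams
a=cams.grab_frame('top')['color'][105:235,225:385]
b=cams.grab_frame('scene')['color'][180:310,160:320]
cv2.imwrite('pics/p3.png',cv2.resize(np.hstack([a,b]),None,fx=2.5,fy=2.5,interpolation=cv2.INTER_CUBIC))
E
```

```text
[-0.0001 -0.0001 -0.0002] [ 0.001  0.001 -0.004]
t 5.4833 unitpos [-91.6  49.9 154. ] F unit [-0.42 -0.05  0.19] open -0.0006985663668740537
```

View pics/p3.png

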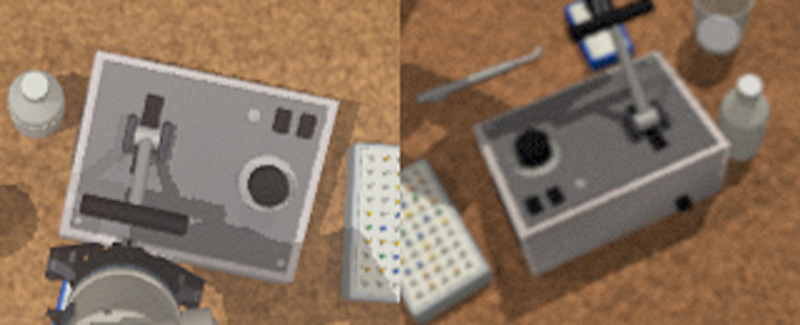

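The lever is down, with the bar at about (133,215) in the left half, and the gripper is centred in front of it. Now I'll work out the arc rows.

```bash
cat > arc.py <<'E'
import sys
from h import *
from rig import r
P=np.load('P.npy'); s=r.sense(); off=float(sys.argv[1])
for th in map(float,sys.argv[2:]):
    a=np.radians(8)-th; bar=np.array([15+110*np.sin(a),50,107+110*np.cos(a)])
    tl=20*max(th,0)/.95; t=np.radians(tl)
    p=bar+18*np.array([np.sin(t),0,-np.cos(t)])-off*np.array([np.cos(t),0,np.sin(t)])
    x,w=step(s,P,p,tl,180); print(th,x,w)
E
python3 arc.py 20 .95 .87 .79 .71 .63 .55 .47 .39 .31 .25
```

```text
0.95 [0.0134 0.0002 0.0015] [-0.    -0.002 -0.004]
0.87 [ 0.0209  0.0002 -0.0027] [-0.    -0.032 -0.004]
0.79 [ 0.0287  0.0001 -0.0062] [-0.    -0.061 -0.004]
0.71 [ 0.0367  0.0001 -0.0091] [-0.    -0.091 -0.004]
0.63 [ 0.0449  0.0001 -0.0113] [-0.    -0.12  -0.004]
0.55 [ 0.0532  0.     -0.0128] [-0.001 -0.149 -0.004]
0.47 [ 0.0616 -0.     -0.0137] [-0.001 -0.179 -0.004]
0.39 [ 0.07   -0.     -0.0138] [-0.001 -0.208 -0.004]
0.31 [ 0.0783 -0.0001 -0.0133] [-0.001 -0.238 -0.004]
0.25 [ 0.0845 -0.0001 -0.0124] [-0.001 -0.26  -0.004]
```

Call:
{"method": "send_rows", "body": {"targets": [0.006,0,0.001,0,0,0,-1,0.013,0,0.001,0,0,0,-1,0.017,0,-0.001,0,-0.016,0,-1,0.021,0,-0.003,0,-0.032,0,-1,0.029,0,-0.006,0,-0.061,0,-1,0.037,0,-0.009,0,-0.091,0,-1,0.037,0,-0.009,0,-0.091,0,-1]}}

```text
clock: 6.17
eef_pos: [550.6, -6.2, 178.3]
tcp_rot: [-3.139, -0.26, -0.182]
contact_force: [-6.1, 1.4, 2.2]
opening: 0.0
grasp_force: 2.8
```

```bash
cat > bar.py <<'E'
from h import *
from rig import cams,r
P=np.load('P.npy'); f=cams.grab_frame('top'); g=f['color'].max(2)
# bar ends' darkness along lever arc, both halves of the bar
best=[]
for th in np.arange(-.05,1,.01):
    a=np.radians(8)-th
    v=[]
    for dy in(-38,-30,-22,22,30,38):
        u=proj(f,toW(P,(15+110*np.sin(a),50+dy,107+110*np.cos(a))))
        v.append(float(cv2.getRectSubPix(g,(1,1),tuple(map(float,u)))[0,0]))
    best.append((th,np.median(v)))
b=np.array(best); m=b[b[:,1]<95]; print('theta est',m[:,0].mean() if len(m) else None,m[:,0].min() if len(m) else '',m[:,0].max() if len(m) else '')
E
python3 bar.py; python3 arc.py 20 .71 .63 .55 .47 .39 .31 .25 .2 .15; python3 rel.py
```

```text
theta est 0.6900000000000001 0.6100000000000001 0.7700000000000001
0.71 [-0.0014  0.0002 -0.    ] [-0.001  0.    -0.005]
0.63 [ 0.0066  0.0002 -0.003 ] [-0.001 -0.029 -0.005]
0.55 [ 0.0147  0.0001 -0.0052] [-0.001 -0.059 -0.005]
0.47 [ 0.023   0.0001 -0.0068] [-0.001 -0.088 -0.005]
0.39 [ 0.0313  0.     -0.0077] [-0.001 -0.117 -0.005]
0.31 [ 0.0397 -0.     -0.0079] [-0.001 -0.147 -0.005]
0.25 [ 0.0459 -0.     -0.0076] [-0.001 -0.169 -0.005]
0.2 [ 0.0511 -0.0001 -0.0071] [-0.001 -0.187 -0.005]
0.15 [ 0.0562 -0.0001 -0.0063] [-0.001 -0.206 -0.005]
t 6.2167 unitpos [-57.8  50.2 177.4] F unit [-5.62  1.96  1.96] open 0.002188335763904901
```

Call:
{"method": "send_rows", "body": {"targets": [0.007,0,-0.003,0,-0.029,0,-1,0.015,0,-0.005,0,-0.059,0,-1,0.023,0,-0.007,0,-0.088,0,-1,0.031,0,-0.008,0,-0.117,0,-1,0.04,0,-0.008,0,-0.147,0,-1,0.046,0,-0.008,0,-0.169,0,-1,0.051,0,-0.007,0,-0.187,0,-1,0.056,0,-0.006,0,-0.206,0,-1,0.056,0,-0.006,0,-0.206,0,-1]}}

```text
clock: 6.97
eef_pos: [600.6, -15.6, 196.5]
tcp_rot: [-3.14, -0.052, -0.182]
contact_force: [-7.0, 1.5, 4.4]
opening: 0.001
grasp_force: 3.3
```

```bash
python3 bar.py; python3 arc.py 20 .15 .12 .09 .06 .03 0 -.02 -.03 -.04; python3 rel.py
```

```text
theta est None  
0.15 [ 0.0014 -0.0002 -0.0014] [-0.001  0.002 -0.004]
0.12 [ 0.0045 -0.0002 -0.0014] [-0.001 -0.009 -0.004]
0.09 [ 0.0076 -0.0002 -0.0014] [-0.001 -0.02  -0.004]
0.06 [ 0.0107 -0.0002 -0.0012] [-0.001 -0.031 -0.004]
0.03 [ 0.0137 -0.0002 -0.0009] [-0.001 -0.042 -0.004]
0.0 [ 0.0168 -0.0002 -0.0006] [-0.001 -0.053 -0.004]
-0.02 [ 0.0189 -0.0003 -0.0002] [-0.001 -0.053 -0.004]
-0.03 [ 0.02   -0.0003  0.0001] [-0.001 -0.053 -0.004]
-0.04 [ 0.0211 -0.0003  0.0003] [-0.001 -0.053 -0.004]
t 7.0167 unitpos [ -6.4  49.8 196.4] F unit [-7.29 -0.02  4.84] open 0.0008909182621175558
```

Call:
{"method": "send_rows", "body": {"targets": [0.004,0,-0.001,0,-0.009,0,-1,0.008,0,-0.001,0,-0.02,0,-1,0.011,0,-0.001,0,-0.031,0,-1,0.014,0,-0.001,0,-0.042,0,-1,0.014,0,-0.001,0,-0.042,0,-1]}}

```text
clock: 7.43
eef_pos: [614.3, -18.1, 197.8]
tcp_rot: [-3.14, -0.012, -0.181]
contact_force: [-1.1, -0.0, -0.9]
opening: -0.004
grasp_force: 0.0
```

```bash
python3 arc.py 20 .03 0 -.03 ; python3 rel.py;python3 - <<'E'
from h import *
from rig import cams
a=cams.grab_frame('top')['color'][105:235,225:385]
b=cams.grab_frame('scene')['color'][180:310,160:320]
cv2.imwrite('pics/p4.png',cv2.resize(np.hstack([a,b]),None,fx=2.5,fy=2.5,interpolation=cv2.INTER_CUBIC))
E
```

```text
0.03 [-0.0007 -0.0002 -0.0003] [-0.001 -0.001 -0.004]
0.0 [ 0.0024 -0.0002 -0.0001] [-0.001 -0.012 -0.004]
-0.03 [ 0.0056 -0.0002  0.0004] [-0.001 -0.012 -0.004]
t 7.4333 unitpos [  7.9  49.8 197.8] F unit [-1.11 -0.22 -0.88] open -0.0037475578669329606
```

View pics/p4.png

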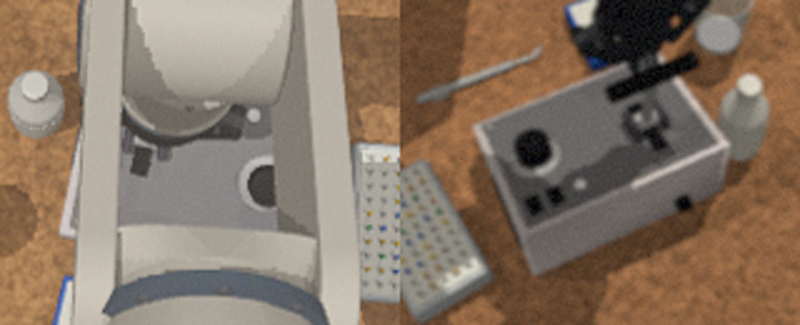

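The bar shows at (652,77) in the scene half, the same as when it was up, and the force has vanished, so the catch seems to be engaged. I'll back off gently.

Call:
{"method": "send_rows", "body": {"targets": [-0.003,0,0,0,0,0,-1,-0.006,0,0,0,0,0,-1,-0.006,0,0,0,0,0,-1]}}

```text
clock: 7.78
eef_pos: [607.7, -16.8, 198.2]
tcp_rot: [-3.14, -0.012, -0.181]
contact_force: [-0.1, -0.5, 0.7]
opening: -0.002
grasp_force: 0.0
```

```bash
python3 rel.py; python3 lev.py | tail -2; python3 - <<'E'
from h import *
from rig import cams
m=(cams.grab_frame('scene')['color'][190:225,240:285].max(2)<50).astype('uint8')
k,l,s,c=cv2.connectedComponentsWithStats(m)
print([(x.tolist(),(y+[240,190]).round(1)) for x,y in zip(s,c) if x[4]>25])
E
```

```text
t 7.7833 unitpos [  1.2  49.8 198.2] F unit [-0.05 -0.55  0.71] open -0.002104941753332218
scene up [17, 16, 28, 27]
scene down [60, 46, 25, 17]
[([0, 0, 45, 35, 1005], array([265.6, 209.4])), ([0, 0, 32, 17, 310], array([252. , 195.4])), ([3, 12, 37, 19, 247], array([260.3, 211. ]))]
```

The bar centroid is (260.3,211.0), against (260.5,211.1) originally, so the lever is caught and carries no load. I'll withdraw.

Call:
{"method": "send_rows", "body": {"targets": [-0.02,0,0,0,0,0,-1,-0.05,0,0,0,0,0,-1,-0.07,0,-0.01,0,0,0,-1,-0.09,0,-0.04,0,0,0,-1,-0.11,0,-0.07,0,0,0,-1,-0.12,0,-0.08,0,0,0,-1,-0.12,0,-0.08,0,0,0,-1,-0.12,0,-0.08,0,0,0,-1]}}

```text
clock: 8.6
eef_pos: [489.7, 4.8, 277.2]
tcp_rot: [-3.14, -0.014, -0.181]
contact_force: [-0.2, 0.4, -0.5]
opening: -0.004
grasp_force: 0.0
```

```bash
python3 rel.py; python3 lev.py; python3 bar.py; python3 - <<'E'
from h import *
from rig import cams
a=cams.grab_frame('top')['color'][105:265,185:415]
b=cams.grab_frame('scene')['color'][160:320,130:330]
cv2.imwrite('pics/p5.png',cv2.resize(np.hstack([a,b]),None,fx=1.8,fy=1.8,interpolation=cv2.INTER_CUBIC))
E
```

```text
t 8.6 unitpos [-118.7   50.3  277.2] F unit [-0.28  0.33 -0.52] open -0.003863485166981132
top up [73, 71, 71, 66]
top down [203, 201, 199, 199]
scene up [32, 27, 32, 34]
scene down [127, 221, 156, 155]
theta est 0.01500000000000001 -0.05 0.08000000000000003
```

View pics/p5.png

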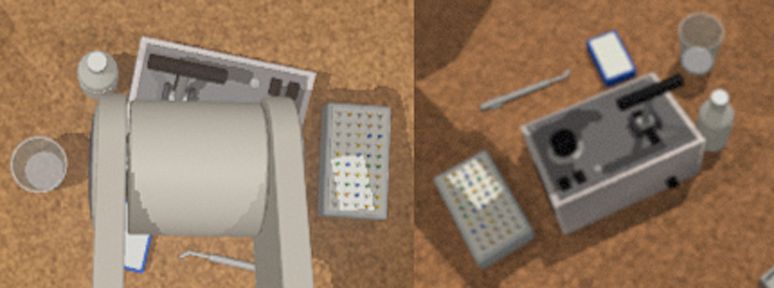

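The lever is up in both views (bar at (187,68) on the left and (650,92) on the right), the button is out, the bystanders are in place and the robot is clear.

```bash
python3 -c "
from rig import r
print(r.sign_off())"
```

```text
the job is handed in; nothing more can be done
None
```

I've handed the job in: the test button dropped the lever at about 11 N, I lifted it back until it caught, and the last pictures show it up by itself, the button out, nothing around the unit visibly moved and the arm clear; no verdict was returned.

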